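# Spread washed nuts over the drying tray

### The arm

A 7-joint arm with a two-finger parallel gripper is mounted at the origin on a cart in front of the work surface, level with it; the furniture and walls round the work are solid. World frame = base frame: x ahead of the robot, y to its left, z up, the work surface at z = 0. Lengths are in m, angles in degrees, forces in N, time in s.
With the tool pointing down it reaches from about 0.35 to 0.775 m from the base axis. Payload 3.1 kg.
Tool frame: the origin (TCP) lies on the centre line of the jaws, within the pads' length; the fingertips stand 17 mm ahead of it and the grasp point (between the pads) lies 2 mm behind it (robot.tip_reach is the distance from the TCP to the fingertips, in m); z points along the fingers, y is the line along which they close (so a half turn about z gives the same grasp; the last joint's range is limited). The gripper opens to 85 mm and grips with 20 to 120 N. Pads are 22 mm wide; open, the fingers measure 114 mm over their backs; the gripper's body (76 mm by 85 mm) begins 54 mm behind the grasp point. The pads swing forward as they close: fully open they stand 13 mm farther back than shut.
Start: joints at [-77.848, 17.813, 0.802, 86.603, -0.252, 75.585, -1.558], TCP at [0.138, 0.532, 0.248] pointing down, gripper open.
Joint ranges: [-154.91, 154.91], [-16.99, 109.72], [-72.82, 74.43], [7.12, 147.25], [-82.49, 262.49], [11.32, 116.49], [-174.64, 174.64]. Speed limits (degrees/s): [159.86, 159.86, 180, 180, 180, 180, 180].

### API

Orientations are given as [roll, pitch, yaw] about the fixed x, y, z axes, in that order (R = Rz(yaw) Ry(pitch) Rx(roll)).
In Python, from station import robot, fingers, vision, workorder, recognise gives the robot as it stands. Calls block until the motion is done:
- robot.move_to(position, orientation): joint-space move of the TCP to a pose.
- robot.line_to(position, orientation=None, velocity=0.15, f_stop=None): straight line of the TCP; orientation=None keeps the orientation; velocity is the mean speed in m/s. With f_stop (N) it stops when the force on the tool has changed by that much, and returns True; else False.
- robot.move_j(angles): joint-space move.
- fingers.gripper_to(opening, force=None): opening from 0.0 (shut) to 1.0 (fully open); force is the grip in N (None keeps the last); returns when the fingers have stopped.
- robot.pause(seconds).
- robot.inverse_kinematics(position, orientation): joint angles nearest the present ones, or None.
- vision.grab_frame(name): name is "scene" or "side" or "wrist"; returns the picture (480x640x3 uint8, red, green, blue); there is no depth.
- vision.calibration(name): a dict with "mtx" (3x3 intrinsics, pixels), "extrinsics" (4x4, takes a point from world to camera coordinates); the wrist camera has in their place "T_tool_cam" (4x4, takes a point from camera to tool coordinates, whose origin is the TCP and whose axes are the flange's). Camera axes: x right, y up, looking along -z (the intrinsics and any distortion apply to the point x, -y, -z); pixel columns grow to the right and rows downward; lengths in m; the calibration is good to about 2 mm. The wrist camera is an equidistant fisheye: a pixel r from the principal point sees the ray r / f radians off the axis. A picture is of the moment at which its call begins: read the wrist's pose just before it. calibration takes no time and is no camera call.
A pose or a line that the arm cannot do raises robot.PlanningError and nothing moves.
- workorder.close_job(): hands the job in; it is judged then, once.
Trained networks look in the newest picture that a camera, given by its name, has taken for a name from the list of things; names that differ only in an ending like _2 or _b are one class to them, and where a whole thing is asked for, a point or a joint stands for the part that bears it (a point fixed in the world has none). Each returns a list of dicts, best first, with "p" (0 to 1); they miss things now and then, are a little off and sometimes report something else, mostly with a low value. They report only what shows in the picture. A call takes as long as a camera call.
- recognise(label, camera): "rect" ([centre column, centre row, width, height] in pixels, round what is visible of it).
Readings, each from a call of its own:
- robot.current_time_s(): time.
- robot.current_joint_positions(): joint angles.
- robot.current_dq(): joint speeds.
- robot.current_joint_torque(): joint torques, N m.
- robot.current_tool_pos(): TCP position.
- robot.current_eef_rot(): TCP orientation.
- robot.current_contact_force(): force on the tool from outside, world axes, zero at the start.
- robot.current_torque(): the same for the moment, N m.
- robot.current_finger_gap(): opening from 0.0 (shut) to 1.0 (fully open).
- robot.current_gripper_force(): force on a finger pad.
Only numpy, scipy, OpenCV 4.12 (cv2) and the standard library are available. Lean on these libraries where they do the work, as an engineer would, in place of code of your own. Each camera call takes 0.05 s, during which the arm holds its last target. There are 200 camera calls.

### The job

Pull the slide gate of the metal scoop fully up while the scoop stands on the bench, then take the scoop by its wooden handle, carry it level to the white enamelled drying tray and shake all eight washed nuts out over the tray, spread evenly along its length so that at least two lie in each of its three bays. Keep the mouth within about a hand's breadth (10 cm) of the tray so that the nuts do not crash down, do not knock the scoop against the enamel, and leave the other things alone. Then stand the empty scoop upright on the bench beside the tray and let go of it.

Things in the scene. Friction and masses are not known exactly. Their poses are not given: they have to be found in the camera images.
- scoop: Open-topped hand scoop of bare sheet metal: straight channel 119 x 60 x 40 mm high (inside 54 wide, floor and walls 3 mm), dark wooden bar handle across it on two straps, 81 mm high overall, 0.22 kg, loose. Origin: centre of underside. -x end: mouth (closed by the gate); +x: closed rear; z up. Nuts slide out when it is tipped mouth-down some 25 to 37 degrees, earlier if shaken.
- scoop_handle (a point): Grip point amid the handle, 6 mm behind (+x) and 71 mm above the scoop's origin, axes as the scoop. The handle is a wooden bar across the channel (along y), 18 thick (x) x 20 mm high, 61 to 81 mm above the underside, 60 long between two upright straps 14 wide at y = -31 and +31 mm; before and behind it is free.
- scoop_mouth (a point): Middle of the lower lip of the scoop's mouth, 60 mm in front of (-x) and 3 mm above the scoop's origin, on the channel's floor; the mouth is 54 mm wide.
- gate (a joint): Slide gate in front of the mouth, m: 0 = down (shut), 0.024 = fully up; friction (0.8 N) keeps it where it is left. Nuts pass from about 0.015 up.
- gate_tab (a point): Centre of the black tab on top of the gate, 13 (x) x 26 (y) x 24 mm high; with the gate shut it is 65 mm in front of (-x) and 64 mm above the scoop's origin; it rises with the gate along the scoop's z.
- tray: White enamelled drying tray with a dark edge, 160 (x) x 248 (y) x 22 mm high, floor 3 mm thick, fixed on the bench. Origin: centre of the underside; y runs along its length. Two bars 6 mm wide and 10 mm high at y = -40.5 and +40.5 mm divide it into three equal bays; short low ribs 2 mm high run lengthwise in the bays.
- nut1: Steel hex nut, 22 mm across flats, 25 mm across corners, 12 mm thick, 25 g; one of eight in a single layer, two abreast, in the scoop. Origin: centre of its lower face.
- nut2: Hex nut like nut1.
- nut3: Hex nut like nut1.
- nut4: Hex nut like nut1.
- nut5: Hex nut like nut1.
- nut6: Hex nut like nut1.
- nut7: Hex nut like nut1.
- nut8: Hex nut like nut1.
- pliers: Red-handled pliers, 52x176x18 mm, lying to the right in front of the orange incubator; a bystander, loose. Origin: centre of its underside.
- screwdriver_red: Red screwdriver, 195 mm long, lying at the bench's front edge; a bystander, loose. Origin: centre of its underside.
- salve_tin: Round tin, 62 mm wide, 35 mm high, behind the scoop and the tray; a bystander, loose. Origin: centre of its underside.

How it is judged (in metres and radians):
On the way, in this order (a step that is already met when the one before it is completed fails the run):
1. the gate is pulled up (at least 18 mm) while the scoop stands upright on the bench (value of joint gate above 0.018 m and angle between scoop's own z axis and vertical below 0.12 rad and height (world z) of scoop below 0.012 m), for 0.2 s.
2. the scoop is held over the tray and tipped mouth-down (x of scoop_mouth in the frame of tray between -0.08 and 0.08 m and y of scoop_mouth in the frame of tray between -0.124 and 0.124 m and angle between scoop's own z axis and vertical above 0.3 rad and height (world z) of scoop_mouth above 0.02 m), for 0.1 s.
At the end, for the whole second after the job is handed in: All eight nuts rest inside the tray (under 35 mm above its underside), at least two in each of the three bays (split at y = -40.5 and +40.5 mm); the scoop stands upright (within 0.1 rad) and at rest on the bench itself (underside within 4 mm of it) (x of nut1 in the frame of tray between -0.077 and 0.077 m and y of nut1 in the frame of tray between -0.121 and 0.121 m and z of nut1 in the frame of tray between 0 and 0.035 m and x of nut2 in the frame of tray between -0.077 and 0.077 m and y of nut2 in the frame of tray between -0.121 and 0.121 m and z of nut2 in the frame of tray between 0 and 0.035 m and x of nut3 in the frame of tray between -0.077 and 0.077 m and y of nut3 in the frame of tray between -0.121 and 0.121 m and z of nut3 in the frame of tray between 0 and 0.035 m and x of nut4 in the frame of tray between -0.077 and 0.077 m and y of nut4 in the frame of tray between -0.121 and 0.121 m and z of nut4 in the frame of tray between 0 and 0.035 m and x of nut5 in the frame of tray between -0.077 and 0.077 m and y of nut5 in the frame of tray between -0.121 and 0.121 m and z of nut5 in the frame of tray between 0 and 0.035 m and x of nut6 in the frame of tray between -0.077 and 0.077 m and y of nut6 in the frame of tray between -0.121 and 0.121 m and z of nut6 in the frame of tray between 0 and 0.035 m and x of nut7 in the frame of tray between -0.077 and 0.077 m and y of nut7 in the frame of tray between -0.121 and 0.121 m and z of nut7 in the frame of tray between 0 and 0.035 m and x of nut8 in the frame of tray between -0.077 and 0.077 m and y of nut8 in the frame of tray between -0.121 and 0.121 m and z of nut8 in the frame of tray between 0 and 0.035 m and y of any of nut2, nut3, nut4, nut5, nut6, nut7, nut8 in the frame of tray below -0.0405 m and y of any of nut1, nut3, nut4, nut5, nut6, nut7, nut8 in the frame of tray below -0.0405 m and y of any of nut1, nut2, nut4, nut5, nut6, nut7, nut8 in the frame of tray below -0.0405 m and y of any of nut1, nut2, nut3, nut5, nut6, nut7, nut8 in the frame of tray below -0.0405 m and y of any of nut1, nut2, nut3, nut4, nut6, nut7, nut8 in the frame of tray below -0.0405 m and y of any of nut1, nut2, nut3, nut4, nut5, nut7, nut8 in the frame of tray below -0.0405 m and y of any of nut1, nut2, nut3, nut4, nut5, nut6, nut8 in the frame of tray below -0.0405 m and y of any of nut1, nut2, nut3, nut4, nut5, nut6, nut7 in the frame of tray below -0.0405 m and (y of nut2 in the frame of tray between -0.0405 and 0.0405 m or y of nut3 in the frame of tray between -0.0405 and 0.0405 m or y of nut4 in the frame of tray between -0.0405 and 0.0405 m or y of nut5 in the frame of tray between -0.0405 and 0.0405 m or y of nut6 in the frame of tray between -0.0405 and 0.0405 m or y of nut7 in the frame of tray between -0.0405 and 0.0405 m or y of nut8 in the frame of tray between -0.0405 and 0.0405 m) and (y of nut1 in the frame of tray between -0.0405 and 0.0405 m or y of nut3 in the frame of tray between -0.0405 and 0.0405 m or y of nut4 in the frame of tray between -0.0405 and 0.0405 m or y of nut5 in the frame of tray between -0.0405 and 0.0405 m or y of nut6 in the frame of tray between -0.0405 and 0.0405 m or y of nut7 in the frame of tray between -0.0405 and 0.0405 m or y of nut8 in the frame of tray between -0.0405 and 0.0405 m) and (y of nut1 in the frame of tray between -0.0405 and 0.0405 m or y of nut2 in the frame of tray between -0.0405 and 0.0405 m or y of nut4 in the frame of tray between -0.0405 and 0.0405 m or y of nut5 in the frame of tray between -0.0405 and 0.0405 m or y of nut6 in the frame of tray between -0.0405 and 0.0405 m or y of nut7 in the frame of tray between -0.0405 and 0.0405 m or y of nut8 in the frame of tray between -0.0405 and 0.0405 m) and (y of nut1 in the frame of tray between -0.0405 and 0.0405 m or y of nut2 in the frame of tray between -0.0405 and 0.0405 m or y of nut3 in the frame of tray between -0.0405 and 0.0405 m or y of nut5 in the frame of tray between -0.0405 and 0.0405 m or y of nut6 in the frame of tray between -0.0405 and 0.0405 m or y of nut7 in the frame of tray between -0.0405 and 0.0405 m or y of nut8 in the frame of tray between -0.0405 and 0.0405 m) and (y of nut1 in the frame of tray between -0.0405 and 0.0405 m or y of nut2 in the frame of tray between -0.0405 and 0.0405 m or y of nut3 in the frame of tray between -0.0405 and 0.0405 m or y of nut4 in the frame of tray between -0.0405 and 0.0405 m or y of nut6 in the frame of tray between -0.0405 and 0.0405 m or y of nut7 in the frame of tray between -0.0405 and 0.0405 m or y of nut8 in the frame of tray between -0.0405 and 0.0405 m) and (y of nut1 in the frame of tray between -0.0405 and 0.0405 m or y of nut2 in the frame of tray between -0.0405 and 0.0405 m or y of nut3 in the frame of tray between -0.0405 and 0.0405 m or y of nut4 in the frame of tray between -0.0405 and 0.0405 m or y of nut5 in the frame of tray between -0.0405 and 0.0405 m or y of nut7 in the frame of tray between -0.0405 and 0.0405 m or y of nut8 in the frame of tray between -0.0405 and 0.0405 m) and (y of nut1 in the frame of tray between -0.0405 and 0.0405 m or y of nut2 in the frame of tray between -0.0405 and 0.0405 m or y of nut3 in the frame of tray between -0.0405 and 0.0405 m or y of nut4 in the frame of tray between -0.0405 and 0.0405 m or y of nut5 in the frame of tray between -0.0405 and 0.0405 m or y of nut6 in the frame of tray between -0.0405 and 0.0405 m or y of nut8 in the frame of tray between -0.0405 and 0.0405 m) and (y of nut1 in the frame of tray between -0.0405 and 0.0405 m or y of nut2 in the frame of tray between -0.0405 and 0.0405 m or y of nut3 in the frame of tray between -0.0405 and 0.0405 m or y of nut4 in the frame of tray between -0.0405 and 0.0405 m or y of nut5 in the frame of tray between -0.0405 and 0.0405 m or y of nut6 in the frame of tray between -0.0405 and 0.0405 m or y of nut7 in the frame of tray between -0.0405 and 0.0405 m) and y of any of nut2, nut3, nut4, nut5, nut6, nut7, nut8 in the frame of tray above 0.0405 m and y of any of nut1, nut3, nut4, nut5, nut6, nut7, nut8 in the frame of tray above 0.0405 m and y of any of nut1, nut2, nut4, nut5, nut6, nut7, nut8 in the frame of tray above 0.0405 m and y of any of nut1, nut2, nut3, nut5, nut6, nut7, nut8 in the frame of tray above 0.0405 m and y of any of nut1, nut2, nut3, nut4, nut6, nut7, nut8 in the frame of tray above 0.0405 m and y of any of nut1, nut2, nut3, nut4, nut5, nut7, nut8 in the frame of tray above 0.0405 m and y of any of nut1, nut2, nut3, nut4, nut5, nut6, nut8 in the frame of tray above 0.0405 m and y of any of nut1, nut2, nut3, nut4, nut5, nut6, nut7 in the frame of tray above 0.0405 m and linear speed of each of nut1, nut2, nut3, nut4, nut5, nut6, nut7, nut8 below 0.03 m/s and angle between scoop's own z axis and vertical below 0.1 rad and height (world z) of scoop between -0.004 and 0.0045 m and linear speed of scoop below 0.02 m/s); the robot touches nothing.
It fails at once if a nut falls or is flung at more than 1.8 m/s (a fall of some 16 cm) (linear speed of any of nut1, nut2, nut3, nut4, nut5, nut6, nut7, nut8 above 1.8 m/s).
It fails at once if the scoop or its gate knocks on the enamelled tray with more than 5 N (contact force between scoop and tray above 5 N).
It fails at once if a bystander is moved by more than 3 cm (distance of any of pliers, screwdriver_red, salve_tin from where it was at the start of the episode above 0.03 m).
It also fails if it takes over 64 s, if anything falls off the work surface, if the arm or the gripper's body presses on something with over 40 N, if the wrist force passes 120 N, or if a joint passes its speed limit or range.

## Working session

There is one attempt and no reset: what is moved stays moved. The work goes in short steps, each a Python script; the robot and the scene stay as the last script left them, time stands still between calls to the robot, and variables do not carry over. Pictures are saved under pics/ and viewed, at most 10 in all, crops included, and the job is handed in when it is done.

```bash
ls; mkdir -p pics
python3 - <<'E'
from station import robot, fingers, vision, workorder, recognise
import cv2, numpy as np
for c in ["scene","side","wrist"]:
    im=vision.grab_frame(c); cv2.imwrite(f"pics/{c}0.png",im[:,:,::-1])
    k=vision.calibration(c); print(c,{a:np.round(b,4).tolist() if not isinstance(b,str) else b for a,b in k.items()})
    for l in ["scoop","scoop_handle","scoop_mouth","gate_tab","tray","nut1","salve_tin","pliers"]:
        print(l,[(np.round(d["rect"],1).tolist(),round(d["p"],2)) for d in recognise(l,c)][:8 if l=="nut1" else 2])
print(robot.current_time_s(), robot.current_eef_rot(), robot.tip_reach)
E
```

```text
pics
scene {'mtx': [[562.4891, 0.0, 323.1585], [0.0, 562.4891, 228.4401], [0.0, 0.0, 1.0]], 'extrinsics': [[0.7389, -0.6737, 0.0139, -0.3949], [0.4998, 0.5618, 0.6592, -0.3489], [-0.4519, -0.4801, 0.7519, -1.0355], [0.0, 0.0, 0.0, 1.0]]}
scoop []
scoop_handle [([298.3, 255.6, 54.2, 62.1], 0.77)]
scoop_mouth [([299.8, 257.2, 57.9, 57.6], 0.7), ([229.2, 265.3, 62.3, 54.8], 0.42)]
gate_tab [([281.2, 266.2, 19.1, 24.5], 0.6)]
tray [([234.4, 202.5, 110.5, 90.2], 0.61)]
nut1 [([299.4, 250.6, 13.5, 12.9], 0.51)]
salve_tin [([346.4, 198.1, 20.5, 25.4], 0.71)]
pliers [([353.0, 352.1, 92.0, 27.9], 0.58)]
side {'mtx': [[495.6157, 0.0, 324.8402], [0.0, 495.6157, 247.1777], [0.0, 0.0, 1.0]], 'extrinsics': [[-0.9855, -0.1695, -0.0026, 0.5359], [0.1047, -0.6203, 0.7773, -0.0919], [-0.1333, 0.7658, 0.6291, -1.0604], [0.0, 0.0, 0.0, 1.0]]}
scoop [([341.6, 262.9, 62.8, 50.9], 0.71)]
scoop_handle [([339.8, 262.4, 56.7, 45.1], 0.56)]
scoop_mouth [([339.1, 263.4, 61.5, 46.0], 0.55)]
gate_tab []
tray [([315.4, 369.9, 113.9, 128.5], 0.82)]
nut1 [([343.9, 268.6, 11.7, 3.5], 0.53), ([358.1, 270.3, 4.1, 4.2], 0.38)]
salve_tin [([239.6, 279.4, 30.9, 30.6], 0.74)]
pliers [([388.0, 216.3, 54.4, 38.8], 0.56)]
wrist {'mtx': [[371.6483, 0.0, 322.6605], [0.0, 371.6483, 243.5252], [0.0, 0.0, 1.0]], 'T_tool_cam': [[0.0004, 0.9579, 0.2871, 0.0725], [1.0, -0.0005, -0.0, -0.0004], [0.0001, 0.2871, -0.9579, -0.1254], [0.0, 0.0, 0.0, 1.0]]}
scoop [([121.4, 472.5, 23.2, 15.0], 0.78)]
scoop_handle [([122.3, 468.6, 19.4, 17.5], 0.7), ([140.9, 426.8, 24.5, 7.8], 0.58)]
scoop_mouth [([123.5, 475.5, 16.6, 9.0], 0.6)]
gate_tab []
tray [([155.4, 454.1, 34.4, 34.1], 0.88)]
nut1 []
salve_tin []
pliers [([12.4, 433.8, 24.8, 49.6], 0.73)]
1.35 [1.79995758e+02 1.76787765e-03 1.65463612e+02] 0.017
```

View pics/scene0.png

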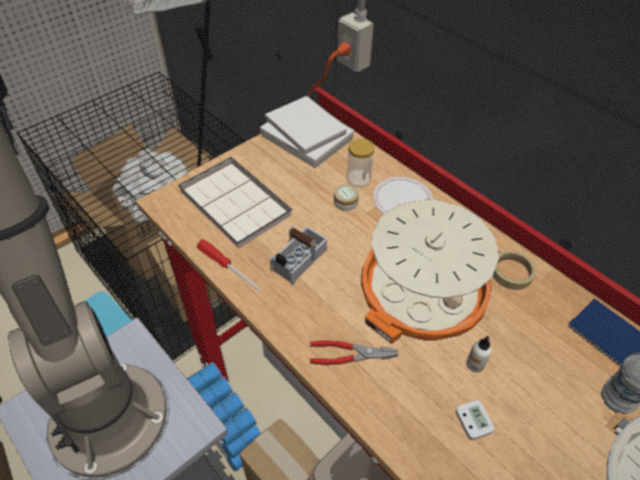

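View pics/side0.png

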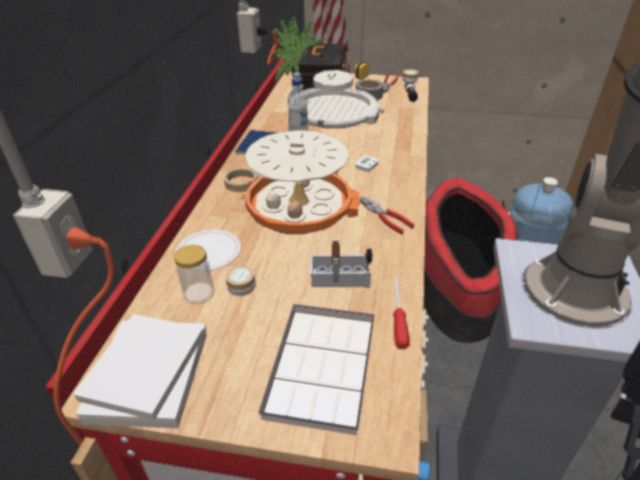

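Scene: the tray has corners near (180,195), (232,160), (290,208) and (240,242), the tab is near (281,259) and the handle near (305,242). Side: the tab is near (369,256), the handle near (336,255), and the tray has corners (293,308), (374,312), (350,428) and (263,415).

```bash
cat > h.py <<'E'
from station import robot, fingers, vision, workorder, recognise
import cv2, numpy as np
from scipy.spatial.transform import Rotation as Ro
from scipy.optimize import least_squares
def T_tool():
    T=np.eye(4); T[:3,:3]=Ro.from_euler('xyz',robot.current_eef_rot(),degrees=True).as_matrix(); T[:3,3]=robot.current_tool_pos(); return T
def proj(c,P,Tt=None):
    k=vision.calibration(c); K=np.array(k["mtx"])
    E=np.array(k["extrinsics"]) if c!="wrist" else np.linalg.inv(Tt@np.array(k["T_tool_cam"]))
    p=np.atleast_2d(P)@E[:3,:3].T+E[:3,3]; q=p*[1,-1,-1]
    if c=="wrist":
        r=np.hypot(q[:,0],q[:,1]); th=np.arctan2(r,q[:,2]); uv=q[:,:2]/np.maximum(r,1e-9)[:,None]*th[:,None]
    else: uv=q[:,:2]/q[:,2:]
    return uv*K[0,0]+K[:2,2]
def body(pose,L):  # pose x,y,yaw(rad) on bench
    x,y,a=pose; R=np.array([[np.cos(a),-np.sin(a),0],[np.sin(a),np.cos(a),0],[0,0,1]])
    return np.asarray(L)@R.T+[x,y,0]
def fit(obs,p0):  # obs: list of (cam,localpts,pix,Tt)
    f=lambda p:np.concatenate([(proj(c,body(p,L),T)-px).ravel() for c,L,px,T in obs])
    r=least_squares(f,p0,x_scale=[.1,.1,.3]); return r.x,np.sqrt(np.mean(r.fun**2))
E
python3 - <<'E'
from h import *
TL=np.array([[-80,124,22],[80,124,22],[80,-124,22],[-80,-124,22]])/1e3
sc=np.array([[180,195],[232,160],[290,208],[240,242]]);sd=np.array([[350,428],[263,415],[293,308],[374,312]])
for p0 in ([.5,.3,0],[.5,.3,1.],[.5,.3,-1]):
    for o in ([("scene",TL,sc,None)],[("side",TL,sd,None)],[("scene",TL,sc,None),("side",TL,sd,None)]): print(fit(o,p0))
SL=np.array([[-65,0,64],[6,0,71]])/1e3
a=("scene",SL,np.array([[281,259],[305,242]]),None);b=("side",SL,np.array([[369,256],[336,255]]),None)
for o in ([a],[b],[a,b]): print(np.round(fit(o,[.5,0.1,0])[0],4),fit(o,[.5,0.1,0])[1])
# rough bystanders
for n,c,px,z in (("tin","scene",(346,190),.035),("drv","scene",(200,243),.01),("drvtip","scene",(259,288),.01),("pl","scene",(312,345),.01)):
    print(n,least_squares(lambda q:(proj(c,[q[0],q[1],z])-px).ravel(),[.5,.1]).x)
E
```

```text
(array([0.49646814, 0.2800864 , 0.03581127]), np.float64(2.869170485513327))
(array([ 0.50144487,  0.28991478, -0.00860229]), np.float64(3.224233219038545))
(array([0.50080038, 0.28725403, 0.00460327]), np.float64(3.4968626258784283))
(array([0.49646814, 0.2800864 , 0.03581149]), np.float64(2.869170485504567))
(array([ 0.50144487,  0.28991478, -0.00860228]), np.float64(3.2242332190385867))
(array([0.50080038, 0.28725402, 0.00460332]), np.float64(3.4968626258791335))
(array([0.49646814, 0.2800864 , 0.03581141]), np.float64(2.8691704855046924))
(array([ 0.50144487,  0.28991478, -0.00860231]), np.float64(3.224233219038646))
(array([0.50080038, 0.28725403, 0.00460323]), np.float64(3.496862625879203))
[ 0.5056  0.0331 -0.0241] 0.7627791228385685
[0.5051 0.0521 0.2414] 0.11476974648149349
[0.5065 0.0402 0.0746] 1.8305177468078875
tin [0.71359625 0.11364673]
drv [0.35870991 0.2301739 ]
drvtip [0.38200141 0.03951323]
pl [ 0.37514393 -0.14122206]
```

```bash
cat >> h.py <<'E'
def rpy(theta=0,yaw=0):  # scoop yaw (deg), mouth-down tilt (deg); tool down-grasp, jaw line along scoop x
    R=Ro.from_euler('z',yaw,degrees=True)*Ro.from_euler('y',-theta,degrees=True)*Ro.from_euler('z',90,degrees=True)*Ro.from_euler('x',180,degrees=True)
    return R.as_euler('xyz',degrees=True).tolist()
E
python3 - <<'E'
from h import *
for th in (0,35,45):
    for y in (.2,.287,.37):
        for x in (.5,.56):print(th,x,y,np.round(robot.inverse_kinematics([x,y,.16],rpy(th)) if robot.inverse_kinematics([x,y,.16],rpy(th)) is not None else [],0))
robot.move_to([.48,.12,.36],rpy())
T=T_tool(); im=vision.grab_frame("wrist"); cv2.imwrite("pics/w1.png",im[:,:,::-1]); np.save("T1.npy",T)
for l in ["scoop","gate_tab","scoop_handle","tray","nut1"]:
    print(l,[(np.round(d["rect"],1).tolist(),round(d["p"],2)) for d in recognise(l,"wrist")][:8])
TL=np.array([[-80,124,22],[80,124,22],[80,-124,22],[-80,-124,22]])/1e3
print(proj("wrist",body([.5,.287,0],TL),T).round(),proj("wrist",body([.506,.04,.05],[[-.065,0,.064],[.006,0,.071]]),T).round())
print(robot.current_time_s())
E
```

```text
0 0.5 0.2 [-49.  22.  34.  97. -14.  65. -11.]
0 0.56 0.2 [-45.  29.  35.  88. -18.  68.  -7.]
0 0.5 0.287 [-51.  26.  27.  91. -12.  66. -21.]
0 0.56 0.287 [-46.  32.  27.  82. -15.  70. -17.]
0 0.5 0.37 [-53.  31.  23.  83. -12.  69. -29.]
0 0.56 0.37 [-49.  37.  24.  73. -14.  73. -25.]
35 0.5 0.2 [-50.   5.  15. 126.  45.  26. -73.]
35 0.56 0.2 [-53.  12.  24. 120.  34.  22. -58.]
35 0.5 0.287 [-61.  12.  16. 119.  43.  31. -79.]
35 0.56 0.287 [-62.  17.  25. 113.  32.  27. -65.]
35 0.5 0.37 [-64.  18.  13. 110.  41.  37. -82.]
35 0.56 0.37 [-63.  23.  19. 104.  33.  33. -71.]
45 0.5 0.2 [ -33.    6.   -8.  133.   83.   29. -113.]
45 0.56 0.2 [ -38.   11.    3.  127.   83.   24. -109.]
45 0.5 0.287 [ -57.   12.    6.  125.   73.   34. -112.]
45 0.56 0.287 [ -73.   18.   34.  120.   64.   21. -100.]
45 0.5 0.37 [ -69.   19.   14.  116.   64.   36. -108.]
45 0.56 0.37 [-71.  23.  25. 111.  58.  29. -98.]
scoop [([338.3, 256.0, 105.0, 72.7], 0.59), ([283.9, 383.2, 88.5, 54.5], 0.38)]
gate_tab [([290.9, 265.6, 17.9, 45.1], 0.98), ([336.8, 255.5, 110.5, 69.6], 0.52)]
scoop_handle [([338.9, 254.9, 110.3, 71.4], 0.6)]
tray [([339.8, 82.2, 134.9, 162.8], 0.74), ([369.6, 251.8, 18.1, 16.6], 0.57)]
nut1 [([328.9, 259.6, 21.1, 16.5], 0.77), ([371.1, 252.8, 15.0, 13.9], 0.71), ([311.8, 261.7, 16.6, 16.8], 0.57), ([355.1, 237.0, 5.5, 8.4], 0.41)]
[[276. -26.]
 [402. -23.]
 [403. 162.]
 [275. 161.]] [[290. 268.]
 [350. 268.]]
3.625
```

View pics/w1.png

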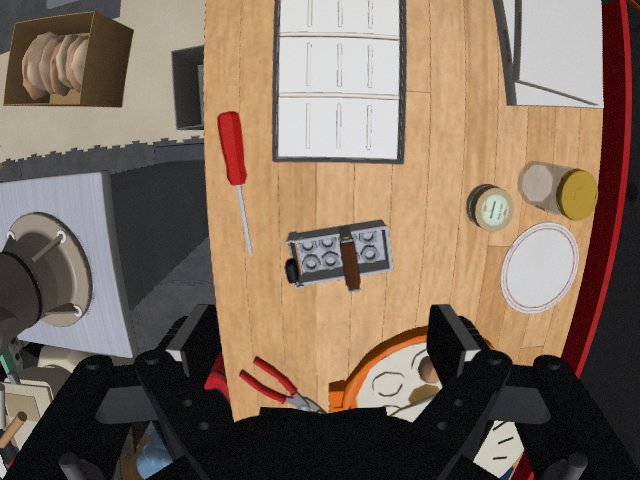

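The tray matches the prediction (near corners (273,160) and (404,162)). The scoop is yawed about 10°, with the tab at about (292,270) and the handle from about (346,230) to (353,290). I'll get a closer view.

Run:
```python
from h import *
robot.move_to([.50,-.01,.23],rpy())
T=T_tool(); im=vision.grab_frame("wrist"); np.save("T2.npy",T); cv2.imwrite("pics/w2full.png",im[:,:,::-1])
for l in ["scoop","gate_tab","scoop_handle"]:
    print(l,[(np.round(d["rect"],1).tolist(),round(d["p"],2)) for d in recognise(l,"wrist")][:3])
cv2.imwrite("pics/w2.png",cv2.resize(im[120:320,200:460,::-1],None,fx=3,fy=3,interpolation=cv2.INTER_CUBIC))
```

```text
scoop [([320.4, 162.2, 165.0, 95.4], 0.72)]
gate_tab [([251.9, 171.9, 33.5, 62.3], 0.81)]
scoop_handle [([319.3, 158.5, 168.2, 95.4], 0.58)]
```

View pics/w2.png

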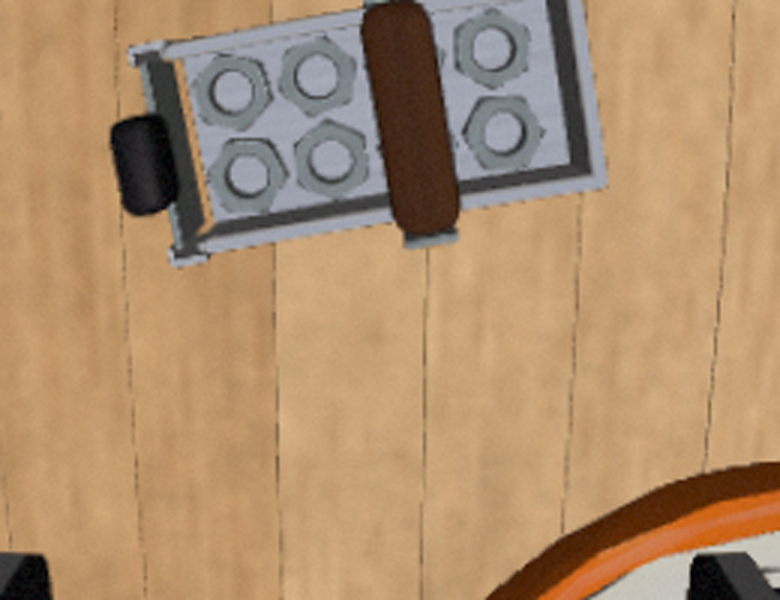

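Zoomed view: tab at about (145,165), handle centre (412,119) with ends (393,3) and (434,236), and rear right corner (606,187).

Run:
```python
from h import *
T=np.load("T2.npy")
L=np.array([[-65,0,70],[6,0,81],[6,30,79],[6,-30,79],[59.5,-30,40]])/1e3
px=np.array([[145,165],[411,119],[393,3],[434,236],[606,187]])/3+[200,120]
r=fit([("wrist",L,px,T)],[.506,.04,.1]); print(r, np.degrees(r[0][2]))
print((proj("wrist",body(r[0],L),T)-px).round(1))
p=r[0]; np.save("scoop.npy",p)
print("tab",body(p,[[-.065,0,.064]]),"handle",body(p,[[.006,0,.071]]))
c=vision.calibration("side")
print(proj("side",body(p,L)),proj("scene",body(p,L)))
T1=np.load("T1.npy"); TL=np.array([[80,-124,22],[-80,-124,22]])/1e3; tp=np.array([[404,162],[273,160]])
print(fit([("wrist",TL,tp,T1)],[.5,.287,0]))
print(robot.current_contact_force(),robot.current_time_s())
```

```text
(array([0.50690756, 0.04486597, 0.16884144]), np.float64(0.5672136551124058)) 9.673902179191526
[[-1.   0.3]
 [ 1.   0.4]
 [ 0.2 -0.7]
 [-0.5  0.3]
 [ 0.2 -0.4]]
tab [[0.44283186 0.03394335 0.064     ]] handle [[0.51282224 0.04587421 0.071     ]]
[[369.02332847 252.95333932]
 [335.54570764 248.96188115]
 [335.75814411 258.92071794]
 [335.32205202 240.87796924]
 [310.84678229 254.80605024]] [[281.14636677 257.66499606]
 [302.21021716 234.56386497]
 [291.71209238 228.71048665]
 [312.93977021 241.73437445]
 [327.67387587 238.61969947]]
(array([ 0.50029003,  0.28771983, -0.00488174]), np.float64(1.1446292283428847))
[0.01912512 0.17535582 0.56035581] 4.5917
```

Run:
```python
from h import *
p=np.load("scoop.npy"); yaw=np.degrees(p[2]); o=rpy(0,yaw)
t=body(p,[[-.065,0,.068]])[0]
fingers.gripper_to(0.45,20)
robot.move_to((t+[0,0,.06]).tolist(),o)
print(robot.line_to(t.tolist(),velocity=.08,f_stop=6), robot.current_contact_force())
fingers.gripper_to(0,20); print("gap",robot.current_finger_gap()*85,robot.current_tool_pos())
f0=robot.current_contact_force()
for k in range(1,5):
    robot.line_to((t+[0,0,.0235*k/4]).tolist(),velocity=.04); print(np.round(robot.current_contact_force()-f0,2))
robot.pause(.3)
fingers.gripper_to(0.45)
robot.line_to((t+[0,0,.09]).tolist(),velocity=.12)
# look
robot.move_to([.50,-.01,.23],rpy())
T=T_tool(); np.save("T3.npy",T); im=vision.grab_frame("wrist")
cv2.imwrite("pics/w3.png",cv2.resize(im[120:320,200:460,::-1],None,fx=3,fy=3,interpolation=cv2.INTER_CUBIC))
print(proj("wrist",body(p,[[-.065,0,.07],[-.065,0,.094],[.006,0,.081]]),T)); print(robot.current_time_s())
```

```text
False [-0.38797871  0.27122593  0.51151926]
gap 12.560954716966194 [0.44279328 0.03400749 0.06846162]
[ 1.73 -1.42 -4.13]
[ 1.08 -0.96 -4.96]
[ 0.07 -0.62 -4.46]
[ 1.21 -1.98 -4.22]
[[249.05830402 172.87991929]
 [242.54450045 176.36079189]
 [340.34142999 157.33322906]]
10.0417
```

View pics/w3.png

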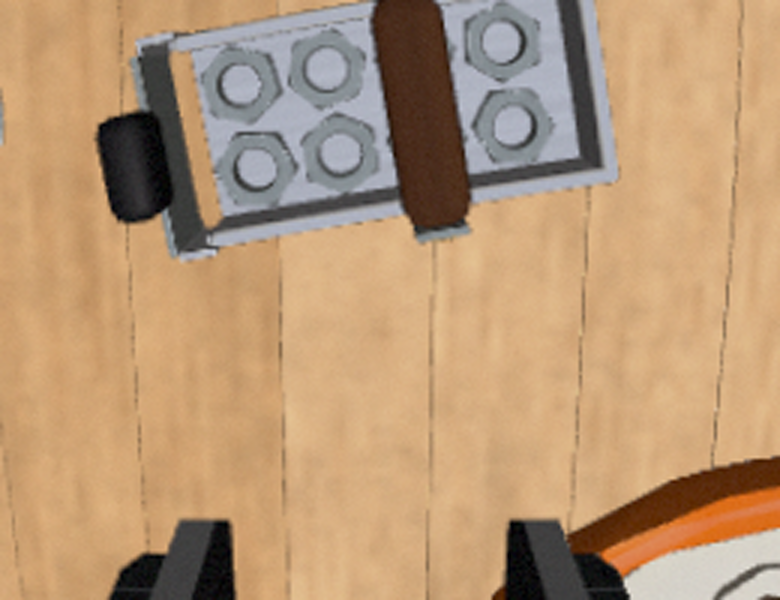

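The tab has moved to (135,167) relative to the handle at (421,114), which is consistent with the gate being fully up. The scoop shifted slightly, so I'll refit and grasp the handle.

Run:
```python
from h import *
T=np.load("T3.npy")
L=np.array([[6,0,81],[6,-30,79],[59.5,-30,40],[-65,0,94]])/1e3
px=np.array([[421,112],[444,228],[618,181],[135,167]])/3+[200,120]
p,e=fit([("wrist",L,px,T)],[.506,.04,.1]); print(p,np.degrees(p[2]),e,(proj("wrist",body(p,L),T)-px).round(1))
f=lambda g:np.linalg.norm(proj("wrist",body(p,[[-.065,0,.07+g]]),T)-px[3]); print([(g,round(f(g/1e3),1)) for g in (0,6,12,18,24,30)])
np.save("scoop.npy",p); yaw=np.degrees(p[2]); o=rpy(0,yaw)
t=body(p,[[.006,0,.070]])[0]
fingers.gripper_to(0.5,60)
robot.move_to((t+[0,0,.06]).tolist(),o)
print(robot.line_to(t.tolist(),velocity=.08,f_stop=6))
f0=robot.current_contact_force()
fingers.gripper_to(0,60); print("gap",robot.current_finger_gap()*85,robot.current_tool_pos(),robot.current_gripper_force())
print(f0,robot.current_contact_force())
robot.line_to((t+[0,0,.03]).tolist(),velocity=.05); robot.pause(.3)
print(robot.current_contact_force()-f0, robot.current_torque())
print([robot.current_contact_force()[2].round(3) for _ in range(5)])
robot.line_to((t+[0,0,.12]).tolist(),velocity=.1);
print(robot.current_contact_force()-f0,robot.current_time_s())
```

```text
[0.50794676 0.04496374 0.16355057] 9.370757347890102 0.6955189699809052 [[ 1.4 -0.1]
 [-0.2  0.5]
 [-0.1 -0.5]
 [-1.1  0.1]]
[(0, np.float64(6.3)), (6, np.float64(4.6)), (12, np.float64(2.8)), (18, np.float64(1.0)), (24, np.float64(1.1)), (30, np.float64(3.1))]
False
gap 16.89083198679702 [0.51415521 0.04596216 0.07070458] 60.40209352970123
[-0.2019568   0.35654642 -0.00170448] [-1.11282884 -0.38229728  4.82705077]
[-0.1717339   0.30839993 -3.83318801] [ 0.04284799 -0.05544938 -0.03515451]
[np.float64(-3.835), np.float64(-3.835), np.float64(-3.835), np.float64(-3.835), np.float64(-3.835)]
[-0.78282614 -0.18306103 -4.52984541] 14.1417
```

```bash
cat >> h.py <<'E'
TR=np.array([.5003,.2877])
G=np.array([-.0,0,.001])  # correction of grip
def tcp(mouth,theta):
    a=np.radians(theta); x,z=.066,.067   # TCP relative to mouth in scoop frame (TCP .070, mouth .003)
    return [mouth[0]+x*np.cos(a)-z*np.sin(a),mouth[1],mouth[2]+x*np.sin(a)+z*np.cos(a)]
def tilt(m,th,rate=50,frm=None):
    P=np.array(tcp(m,th)); d=np.linalg.norm(P-robot.current_tool_pos())
    cur=Ro.from_euler('xyz',robot.current_eef_rot(),degrees=True); tgt=Ro.from_euler('xyz',rpy(th),degrees=True)
    ang=np.degrees((cur.inv()*tgt).magnitude()); t=max(ang/rate,.05)
    robot.line_to(P.tolist(),rpy(th),velocity=max(d/t,.005))
def fz(): return float(robot.current_contact_force()[2])
E
python3 - <<'E'
from h import *
m=np.array([TR[0]+.03,TR[1]+.081,.06])
robot.line_to(tcp(m+[0,0,.08],0),rpy(0),velocity=.15)
robot.line_to(tcp(m,0),rpy(0),velocity=.1)
tilt(m,15,30); robot.pause(.2); a=fz(); t0=robot.current_time_s()
tilt(m,19,50); tilt(m,15,50); robot.pause(.15); print(a,fz(),robot.current_time_s()-t0, robot.current_joint_positions())
im=vision.grab_frame("wrist"); cv2.imwrite("pics/w4.png",im[:,:,::-1])
print([(np.round(d["rect"],0).tolist(),round(d["p"],2)) for d in recognise("nut1","wrist")]); print(robot.current_time_s())
im=vision.grab_frame("side")
print([(np.round(d["rect"],0).tolist(),round(d["p"],2)) for d in recognise("nut1","side")])
E
```

```text
-3.5704300167573204 -4.469654643457849 0.6499999999999986 [-65.84290136  34.57236785  41.51341473  87.46829104 -17.74689235
  53.18433537 -23.11982211]
[([375.0, 258.0, 44.0, 33.0], 0.93), ([215.0, 288.0, 47.0, 42.0], 0.91), ([265.0, 291.0, 44.0, 44.0], 0.88), ([262.0, 255.0, 47.0, 29.0], 0.78), ([375.0, 293.0, 43.0, 40.0], 0.62), ([211.0, 256.0, 43.0, 26.0], 0.57)]
19.0667
[([276.0, 368.0, 17.0, 15.0], 0.59), ([243.0, 355.0, 11.0, 14.0], 0.53)]
```

View pics/w4.png

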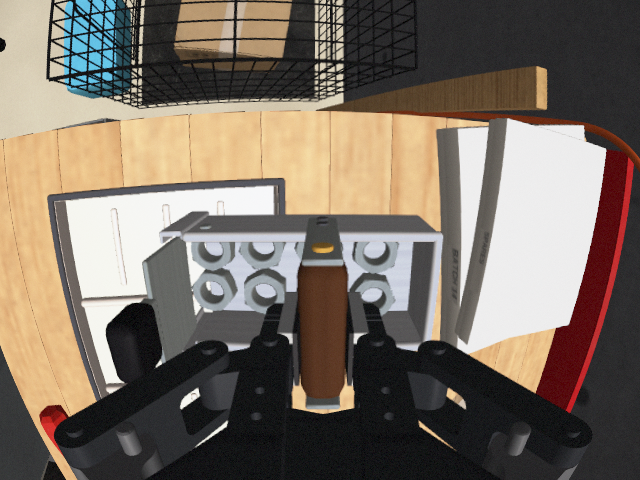

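The wrist picture shows 6 nuts in the scoop (columns u≈213, 263 and 375, with a pair hidden under the handle), the gate raised and the mouth at u≈185. I'll pulse the tilt and watch with this camera.

```bash
cat >> h.py <<'E'
def look(save=None):
    im=vision.grab_frame("wrist")
    if save: cv2.imwrite(save,im[:,:,::-1])
    return sorted([(int(d["rect"][0]),int(d["rect"][1])) for d in recognise("nut1","wrist") if d["p"]>.35 and 235<d["rect"][1]<320 and 160<d["rect"][0]<440])
E
python3 - <<'E'
from h import *
m=np.array([TR[0]+.03,TR[1]+.081,.06])
for th in range(22,42,2):
    tilt(m,th,60); tilt(m,15,60); robot.pause(.05)
    L=look(); print(th,L,round(fz(),2),round(robot.current_time_s(),2))
    front=[u for u,v in L if u<235]; 
    if len(front)<2 and len([u for u,v in (look()) if u<235])<2: break
    if abs(np.mean(front)-213)>12: print("moved"); break
E
```

```text
22 [(195, 255), (222, 286), (225, 255), (278, 285), (282, 252), (356, 258), (359, 287)] -4.19 19.88
24 [(196, 253), (233, 279), (250, 252), (289, 281), (292, 253)] -3.59 20.67
26 [(196, 254), (220, 254), (255, 280), (270, 257)] -2.62 21.55
28 [(197, 256), (234, 255), (274, 314)] -1.92 22.52
30 [] -2.55 23.62
```

Run:
```python
from h import *
w=vision.grab_frame("wrist"); s=vision.grab_frame("side"); print(robot.current_time_s())
a=w[120:420,0:480]; b=cv2.resize(s[270:450,200:440],(400,300),interpolation=cv2.INTER_CUBIC)
cv2.imwrite("pics/w5.png",np.hstack([cv2.resize(a,(400,300)),b])[:,:,::-1])
```

```text
23.8167
```

View pics/w5.png

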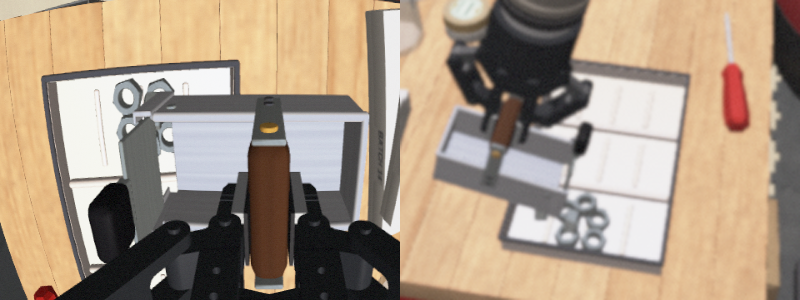

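All visible nuts landed in the far bay (the recognition-based stop was wrong because the following nuts filled the front position). The scoop looks empty. I'll give it one last shake over the middle bay, stand it down, then redistribute nuts with the fingers.

Run:
```python
from h import *
m=np.array([TR[0]+.03,TR[1],.07])
robot.line_to(tcp(m,22),rpy(22),velocity=.2)
tilt(m,37,60); robot.pause(.15)
d=[.572-.066-.06+.0,.085,0]
mm=np.array([.445,.08,.07])
tilt(m,10,80)
robot.line_to(tcp(mm,0),rpy(0),velocity=.25); print(robot.current_time_s())
P=robot.current_tool_pos()
s=robot.line_to([P[0],P[1],.0695],rpy(0),velocity=.08,f_stop=4); print(s,robot.current_tool_pos(),robot.current_contact_force())
fingers.gripper_to(.5); P=robot.current_tool_pos()
robot.line_to([P[0],P[1],.16],velocity=.25)
robot.move_to([.46,.30,.19],rpy())
T=T_tool(); np.save("T5.npy",T); im=vision.grab_frame("wrist"); cv2.imwrite("pics/w6.png",im[:,:,::-1])
def ground(px,z): return least_squares(lambda q:(proj("wrist",[q[0],q[1],z],T)-px).ravel(),[.5,.35]).x
for q in recognise("nut1","wrist"): print(np.round(q["rect"]),round(q["p"],2),ground(q["rect"][:2],.010).round(4))
print(robot.current_time_s())
```

```text
27.05
True [0.50974489 0.08226401 0.07069836] [-0.90687161 -0.05281484  4.2816109 ]
[433. 139.  22.  31.] 0.96 [0.5527 0.3688]
[391. 116.  22.  35.] 0.75 [0.5165 0.3859]
[440. 182.  26.  32.] 0.75 [0.5603 0.3321]
[379. 147.  29.  33.] 0.68 [0.507  0.3602]
[357. 137.  29.  28.] 0.59 [0.4891 0.3682]
[402. 147.  25.  25.] 0.53 [0.5259 0.3606]
[393. 110.  35.  26.] 0.52 [0.5183 0.391 ]
29.7083
```

View pics/w6.png

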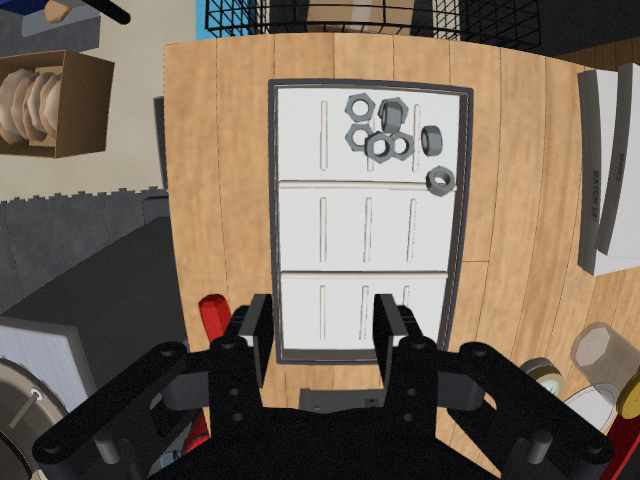

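The picture shows the bunch: a flat nut at (360,106), one on edge at (432,140), one leaning on the bar at (440,181), one on top at (379,147), and flat ones at (358,137), (402,147) and (393,112, doubled). I'll take the standing nut first, along y, to the near bay, then push the bar nut into the middle bay.

```bash
cat >> h.py <<'E'
def ground(px,z,T): return least_squares(lambda q:(proj("wrist",[q[0],q[1],z],T)-px).ravel(),[.5,.35]).x
def pick(xy,z,yaw,dst,gap=.42,zd=.036,up=.07,fs=8):
    o=[180,0,yaw]; fingers.gripper_to(gap,40)
    robot.move_to([xy[0],xy[1],z+.035],o)
    hit=robot.line_to([xy[0],xy[1],z],velocity=.1,f_stop=fs)
    fingers.gripper_to(0); g=robot.current_finger_gap()*85; 
    robot.line_to([xy[0],xy[1],up],velocity=.2)
    g2=robot.current_finger_gap()*85; print("hit",hit,"gap",round(g,1),round(g2,1),round(robot.current_time_s(),2))
    if g2<5: return False
    robot.move_to([dst[0],dst[1],zd+.02],o); robot.line_to([dst[0],dst[1],zd],velocity=.15)
    fingers.gripper_to(gap); robot.line_to([dst[0],dst[1],up],velocity=.25); print(round(robot.current_time_s(),2)); return True
def survey(name):
    robot.move_to([.46,.30,.19],rpy()); T=T_tool(); im=vision.grab_frame("wrist"); cv2.imwrite(name,im[:,:,::-1]); np.save("T6.npy",T)
    for q in recognise("nut1","wrist"): print(np.round(q["rect"]),round(q["p"],2),ground(q["rect"][:2],.012,T).round(4))
    print(robot.current_time_s())
E
python3 - <<'E'
from h import *
T=np.load("T5.npy"); a=ground((432,140),.0155,T); b=ground((440,181),.016,T); print(a,b)
for y in (0,180,-180): q=robot.inverse_kinematics([a[0],a[1],.03],[180,0,y]); print(y,None if q is None else np.round(q))
print("push ik",robot.inverse_kinematics([b[0]-.002,b[1]+.026,.034],rpy()) is not None)
pick(a,.025,180 if abs((robot.inverse_kinematics([a[0],a[1],.03],[180,0,180]) or [999]*7)[6])<150 else 0,[.53,.207])
# push the nut on the bar into the middle bay
fingers.gripper_to(0)
robot.move_to([b[0]-.004,b[1]+.028,.06],rpy())
print(robot.line_to([b[0]-.004,b[1]+.028,.034],velocity=.15,f_stop=8))
print(robot.line_to([b[0]-.012,b[1]-.012,.034],velocity=.1,f_stop=25)); 
P=robot.current_tool_pos(); robot.line_to([P[0],P[1],.08],velocity=.25)
survey("pics/w7.png")
E
```

```text
[0.55033284 0.36781767] [0.55862816 0.33400849]
0 [-64.  50.  49.  83. -40.  65. -98.]
180 [-44.  42.  14.  82. -11.  57.  63.]
-180 [-44.  42.  14.  82. -11.  57.  63.]
push ik TrueTraceback (most recent call last):
  File "<stdin>", line 5, in <module>
ValueError: The truth value of an array with more than one element is ambiguous. Use a.any() or a.all()
```

Run:
```python
from h import *
T=np.load("T5.npy"); a=ground((432,140),.0155,T); b=ground((440,181),.016,T)
pick(a,.025,180,[.53,.207])
fingers.gripper_to(0)
robot.move_to([b[0]-.004,b[1]+.028,.06],rpy())
print(robot.line_to([b[0]-.004,b[1]+.028,.034],velocity=.15,f_stop=8))
print(robot.line_to([b[0]-.012,b[1]-.012,.034],velocity=.1,f_stop=25)); 
P=robot.current_tool_pos(); robot.line_to([P[0],P[1],.08],velocity=.25)
fingers.gripper_to(.42)
survey("pics/w7.png")
```

```text
hit True gap 21.9 22.1 32.27
33.82
False
False
[379. 149.  29.  34.] 0.92 [0.5067 0.3624]
[404. 149.  30.  28.] 0.87 [0.5273 0.3626]
[392. 122.  24.  34.] 0.79 [0.517 0.385]
[362. 112.  28.  29.] 0.77 [0.4918 0.3923]
[436. 208.  27.  29.] 0.69 [0.5574 0.3141]
[393. 114.  33.  27.] 0.68 [0.5178 0.3917]
[359. 142.  30.  26.] 0.52 [0.4902 0.3673]
38.05
```

View pics/w7.png

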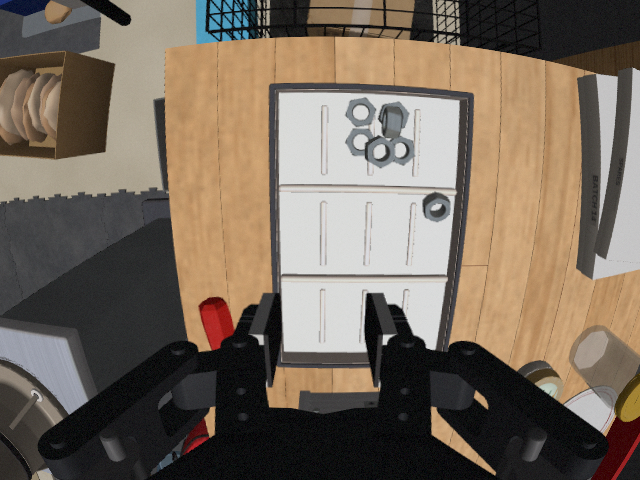

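The standing nut is gone from the far bay and the bar nut now lies in the middle bay at (436,208). Next I'll take the top nut (379,149) along x to the near bay.

Run:
```python
from h import *
T=np.load("T6.npy"); c=ground((379,148),.025,T); print(c)
pick(c,.034,90,[.47,.207])
survey("pics/w8.png")
```

```text
[0.50442245 0.36351652]
hit False gap 20.5 20.3 39.99
41.54
[400. 146.  31.  29.] 0.91 [0.5222 0.3628]
[361. 137.  35.  25.] 0.81 [0.4903 0.3692]
[337. 320.  26.  31.] 0.8 [0.4725 0.2069]
[438. 206.  25.  30.] 0.75 [0.5579 0.3136]
[361. 108.  28.  30.] 0.71 [0.4903 0.3931]
[394. 112.  32.  26.] 0.65 [0.5171 0.3908]
42.3
```

View pics/w8.png

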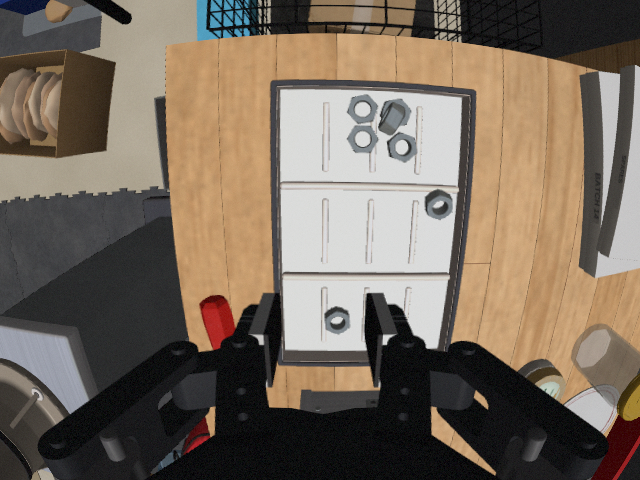

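The near bay now has a nut at (337,320) plus the hidden first one, and the middle bay has one at (438,205). I'll take the flat nut (401,147) diagonally (35°) to the middle bay.

Run:
```python
from h import *
T=np.load("T6.npy"); c=ground((401,147),.013,T); print(c)
pick(c,.024,125,[.49,.288],gap=.40)
robot.move_to([.46,.21,.2],rpy()); T=T_tool(); im=vision.grab_frame("wrist"); np.save("T7.npy",T); cv2.imwrite("pics/w9.png",im[:,:,::-1])
for q in recognise("nut1","wrist"): print(np.round(q["rect"]),round(q["p"],2),(ground(q["rect"][:2],.012,T)-TR).round(4))
for q in recognise("scoop","wrist")[:2]: print(q)
print(robot.current_time_s())
```

```text
[0.52289216 0.36208495]
hit False gap 21.4 21.2 44.36
45.63
[360.  39.  34.  26.] 0.76 [-0.0107  0.0794]
[396.  20.  28.  24.] 0.76 [0.0204 0.099 ]
[391.  16.  26.  28.] 0.7 [0.016  0.1023]
[359. 130.  28.  31.] 0.66 [-0.0111  0.0009]
[438. 103.  26.  28.] 0.66 [0.0563 0.027 ]
[360.  12.  27.  24.] 0.64 [-0.0108  0.1042]
[337. 226.  25.  30.] 0.63 [-0.0283 -0.082 ]
{'rect': [361.7, 362.1, 146.8, 95.7], 'p': 0.73}
46.45
```

Run:
```python
from h import *
T=np.load("T7.npy"); im=cv2.imread("pics/w9.png")
c=np.array([proj("wrist",[TR[0]+x,TR[1]+y,.003],T)[0] for x,y in ((-.072,-.116),(.072,-.116),(.072,-.046),(-.072,-.046))]).astype(int); print(c)
g=cv2.cvtColor(im,cv2.COLOR_BGR2GRAY); m=np.zeros_like(g); cv2.fillPoly(m,[c],255)
b=((g<150)&(m>0)).astype(np.uint8); n,_,s,ce=cv2.connectedComponentsWithStats(b)
for i in range(1,n):
    if s[i,4]>25: print(s[i],ce[i].round(),(ground(ce[i],.012,T)-TR).round(3))
vision.grab_frame("side")
for q in recognise("nut1","side"): print(np.round(q["rect"]),round(q["p"],2))
print("scoop", proj("side",[.5,.2,.01]),proj("side",[.53,.207,.01]),proj("side",[.4725,.2069,.01]))
```

```text
[[288 259]
 [441 259]
 [448 186]
 [287 183]]
[324 211  28  30 462] [337. 225.] [-0.028 -0.081]
[371 210  26  30 456] [384. 225.] [ 0.012 -0.08 ]
[298. 411.  15.   7.] 0.67
[288. 370.  13.  14.] 0.58
[305. 404.  14.  12.] 0.56
[324. 330.  15.  12.] 0.45
scoop [[329.56111414 327.03153824]] [[313.793512  327.7606481]] [[343.01249241 331.47835348]]
```

The near bay holds two nut-sized blobs, the middle bay two and the far bay four, and the scoop is standing released. Handing in.

Run:
```python
from h import *
robot.pause(.2); print(workorder.close_job())
```

```text
the job is handed in; nothing more can be done
None
```

I handed the job in at about 47 of the 64 s. By the wrist camera, the near, middle and far bays hold 2, 2 and 4 nuts, and I left the scoop standing empty beside the tray, judged from how I set it down. The spreading was not done by shaking: all the nuts came out over the far bay, so I moved three nuts with the gripper and pushed a fourth over a bar. I got no verdict back.

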